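Park the index pin and run the angle plate slide to its stop

ROBOT

A 7-joint arm with a two-finger parallel gripper is mounted at the origin on the work surface. World frame = base frame: x ahead of the robot, y to its left, z up, the work surface at z = 0. Lengths are in m, angles in rad, forces in N, time in s.
With the tool pointing down it reaches from about 0.4 to 0.875 m from the base axis. Payload 19.3 kg.
Tool frame: the origin (TCP) lies at the very end of the fingers, on their centre line; the grasp point (between the pads) lies 19 mm behind it; z points along the fingers, y is the direction in which the jaws open and shut (so a half turn about z gives the same grasp; the last joint's range is limited). The gripper opens to 85 mm and grips with 20 to 120 N. Pads are 22 mm wide; open, the fingers measure 114 mm over their backs; the gripper's body (76 mm by 85 mm) begins 54 mm behind the grasp point. The pads swing forward as they close: fully open they stand 13 mm farther back than shut.
Start: joints at [1.228, 0.521, -0.036, 1.599, 0.021, 1.021, -0.113], TCP at [0.168, -0.602, 0.231] pointing down, gripper open.
Joint ranges: [-2.91, 2.91], [-0.3, 2.13], [-1.5, 1.42], [0.17, 2.43], [-1.26, 4.41], [0.16, 1.93], [-2.52, 2.52]. Speed limits (rad/s): [1.89, 1.89, 2.39, 2.39, 3.01, 3.01, 3.01].

INTERFACE

Orientations are given as [roll, pitch, yaw] about the fixed x, y, z axes, in that order (R = Rz(yaw) Ry(pitch) Rx(roll)).
In Python, from workcell import bot gives the robot as it stands.
- The arm moves only by the tool apply_moves, never from a script. Its argument "commands" is a list of rows, each an object with "travel": the shift along the tool's x, y, z in m, a list of three; "twist": the turn, a rotation vector about the tool's x, y, z in degrees, a list of three; "claw": the finger opening in m, from 0 to 0.0854. A call has 1 to 10 rows; each row is the pose to reach, as a shift and turn from the pose commanded when the call began, along the tool's axes at that moment; what a row does not reach only later rows make up. A row lasts 1/10 s, in which the tool goes at most 50 mm and 8.59 degrees, less where a joint would pass 70% of its speed; a pose out of reach is approached as far as the arm can. A call with a gripper value outside its range is refused whole. The fingers move at their own pace and stop on an object; "force" is the grip in N (left out, the last holds). Time passes only in rows, so rows that repeat a pose let the fingers close. It gives the time, the measured TCP pose, the force and the opening at its end, in the units of the state.
- bot.observe(): the state, without advancing time (a new reading comes with each control period).
- bot.grab_frame(name): name is "scene" or "side" or "wrist"; returns a dict with "frame" (420x560x3 uint8, blue, green, red), "fx", "fy", "cx", "cy" (pixels), "pose" (4x4, takes a point from camera to world coordinates); the wrist camera has in their place "tool_from_camera" (4x4, takes a point from camera to tool coordinates, whose origin is the TCP and whose axes are the flange's). Camera axes: x right, y up, looking along -z (the intrinsics and any distortion apply to the point x, -y, -z); pixel columns grow to the right and rows downward; lengths in m; the calibration is good to about 2 mm. A picture is of the moment at which its call begins: read the wrist's pose just before it. There is no depth.
- bot.job_done(): hands the job in, once; it reports no verdict.
The state is a dict: "clock": time; "qpos": joint angles; "qd": joint speeds; "joint_efforts": joint torques, N m; "position": TCP position; "tool_rot": TCP orientation; "force": force on the tool from outside, world axes, zero at the start; "moment": the same for the moment, N m; "grip_width": finger opening in m.
Only numpy, scipy, OpenCV 4.12 (cv2) and the standard library are available. Lean on these libraries where they do the work, as an engineer would, in place of code of your own. Each camera call takes 0.05 s, during which the arm holds its last target.

TASK

Two slides on short rails are each locked by a spring pin with a T handle. On the one that carries the angle plate, pull the T handle straight up, give it a quarter turn either way and let it down so that the pin stays out in its rest notch; then run that slide along its rail until the angle plate meets the stop block, and leave it there with the pin still parked out. Leave the slide with the V-block as it is, locked.

Things in the scene. Friction and masses are not known exactly. Their poses are not given: they have to be found in the camera images.
- angle_handle (a point): Centre of the dark steel T handle (bar 56 long, 12 thick, 18 tall, mm) of the pin on the slide with the angle plate (L-shaped, ribbed iron, its upright 45 tall at the stop end). 102 above the table when locked; x along the bar, z up. An 8 mm stem joins it to a slotted 40 x 40 steel boss, top 73 above the table, 20 below the bar; no taller thing within 45 of the stem. Keeping hold of it while sliding is fine.
- angle_lift (a joint): Lift of that handle and pin, m: 0 = locked (pin 10 mm deep in the rail), at most 0.022. A spring pulls it down: 8 N at 0, 12 N at 0.018. At 0.016 or more its cross pin clears the ridges beside the boss's slot and the handle can turn. Let down after the turn it rests by itself in the wide notch at 0.013 (handle centre 115 mm above the table).
- angle_turn (a joint): Turn of that handle about the vertical, rad: 0 = locked, bar along the rail, cross pin in the slot; positive counter-clockwise from above; range 1.75 either way. The rest notch takes it from about 0.85 to 1.75 either way, middle 1.57.
- angle_rail: Fixed rail of the angle plate slide, foot 280 x 90 mm; origin at the centre of its underside, x along the rail to the dark stop block (70 wide, top 62 above the table, from x = 87 to 115). The slide (grey block 130 x 70, top 45 above the table) starts with the handle at x = -85 and runs 70 in +x to the handle at -15, where the angle plate meets the stop. Takes about 3 N, stays where left.
- vee_handle (a point): Centre of the T handle of the other, otherwise equal unit, whose slide carries a steel block with a V groove in its top: not to be moved.

How it is judged:
By the outcome, as a careful person would: the job done as asked, in the order asked, and still so for the second after the job is handed in, with the robot touching nothing.
It also fails if it takes over 40 s, if anything falls off the work surface, if the arm or the gripper's body presses on something with over 40 N, if the wrist force passes 120 N, or if a joint passes its speed limit or range.

## Working session

There is one attempt and no reset: what is moved stays moved. The work goes in short steps, Python scripts to look and compute and a tool call to move; the robot and the scene stay as the last step left them, time stands still between calls to the robot, and variables do not carry over. Pictures are saved under pics/ and viewed, and the job is handed in when it is done.

Besides the shell and the picture viewer there is one more tool, called after "Emit:" by a JSON object that holds its "api" and its "payload", one argument or row to a line. apply_moves: Moves the arm, as the interface text tells. Its arguments: {"type":"object","properties":{"commands":{"type":"array"},"force":{"type":"number"}},"required":["commands"]}

```bash
mkdir -p pics; ls
python3 - <<'E'
from workcell import bot
import cv2,json
s=bot.observe(); print(s)
for n in ["scene","side","wrist"]:
    f=bot.grab_frame(n); cv2.imwrite(f"pics/{n}0.png",f["frame"])
    print(n,{k:(v.tolist() if hasattr(v,'tolist') else v) for k,v in f.items() if k!='frame'})
E
```

```text
pics
{'clock': 0.0, 'qpos': array([ 1.22780176,  0.52203494, -0.03632344,  1.59998879,  0.02119193,
        1.02107477, -0.11279244]), 'qd': array([ 1.13834060e-03, -7.21223967e-04, -1.58157388e-05,  8.55743055e-06,
       -4.19814898e-04,  1.59916791e-03, -9.49519672e-05]), 'joint_efforts': array([-1.39003250e-04, -9.27114558e+01,  1.98005028e+00, -3.69941819e+01,
        1.77337392e-02,  8.00992217e-03,  3.54656856e-05]), 'position': array([ 0.16826812, -0.60158608,  0.2307196 ]), 'tool_rot': array([-3.14047391e+00,  7.38117351e-05,  2.72784185e-01]), 'force': array([ 0.8761726 ,  0.44682366, -0.27126053]), 'moment': array([ 0.01949687, -0.02360339, -0.03623596]), 'grip_width': 0.08547834923463879}
scene {'fx': 401.53275247314156, 'fy': 401.53275247314156, 'cx': 281.4920908295977, 'cy': 201.79784712862067, 'pose': [[0.24268413012831222, -0.5056989540576432, 0.8278725631695196, 1.2426309063354253], [0.9697833409385878, 0.10447849890319222, -0.22046431662499685, -0.19019644348778833], [0.024993691641204407, 0.8563602110863987, 0.5157736947986036, 0.5234356359202221], [0.0, 0.0, 0.0, 1.0]]}
side {'fx': 414.23510570465146, 'fy': 414.23510570465146, 'cx': 283.9031092437515, 'cy': 216.96483281247134, 'pose': [[-0.9309737091440572, 0.23368442298492934, -0.2804987403478973, 0.3686029156526881], [-0.3646900892399744, -0.6310325918358922, 0.6846889854897741, 0.47621123958884815], [-0.017002696630122074, 0.7397225550806715, 0.6726971456846143, 0.5607677058626668], [0.0, 0.0, 0.0, 1.0]]}
wrist {'fx': 348.97002816414283, 'fy': 348.97002816414283, 'cx': 285.9622001759976, 'cy': 206.45479882441347, 'tool_from_camera': [[-0.001356373855422221, 0.9504876042562088, 0.3107595121717974, 0.07883287472095318], [0.9999983949184762, 0.0009254270053870944, 0.0015341920758450273, -0.0011996125129626334], [0.0011706453058942014, 0.3107610943154676, -0.9504873338711138, -0.14312236849881313], [0.0, 0.0, 0.0, 1.0]]}
```

View pics/scene0.png

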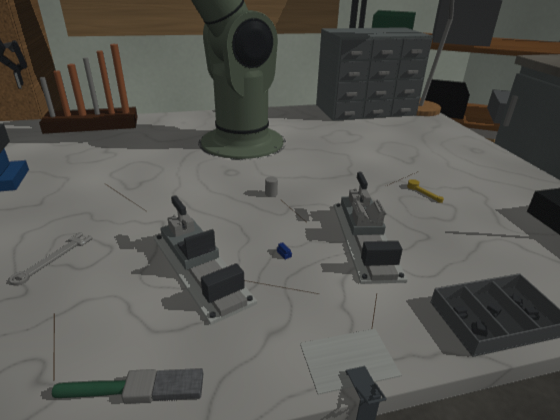

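View pics/side0.png

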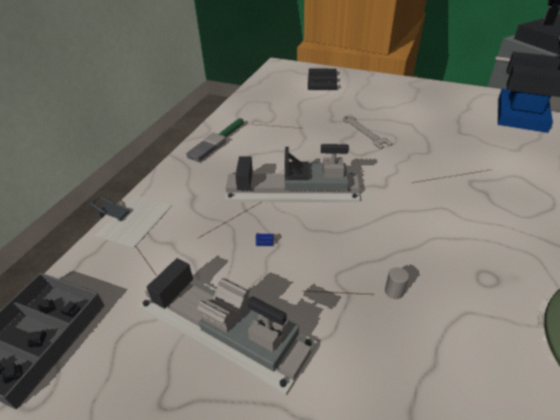

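View pics/wrist0.png

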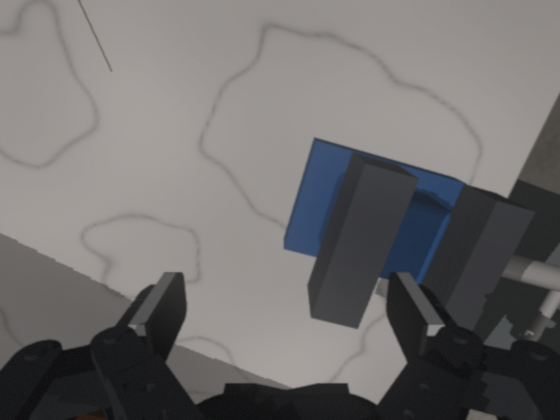

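The angle plate unit is the left one in the scene view (handle about 179,206) and the upper one in the side view (handle about 335,148). Next I crop both to measure the handle and rail.

Run:
```python
import cv2,numpy as np
a=cv2.imread('pics/scene0.png')[185:325,145:275]; b=cv2.imread('pics/side0.png')[130:210,215:385]
a=cv2.convertScaleAbs(a,alpha=1.5);b=cv2.convertScaleAbs(b,alpha=1.5)
cv2.imwrite('pics/a.png',cv2.resize(a,None,fx=4,fy=4,interpolation=cv2.INTER_CUBIC))
cv2.imwrite('pics/b.png',cv2.resize(b,None,fx=4,fy=4,interpolation=cv2.INTER_CUBIC))
```

```text
(no output)
```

View pics/a.png

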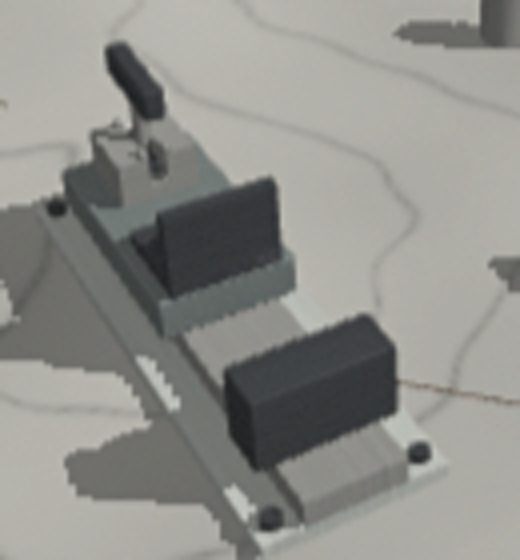

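View pics/b.png

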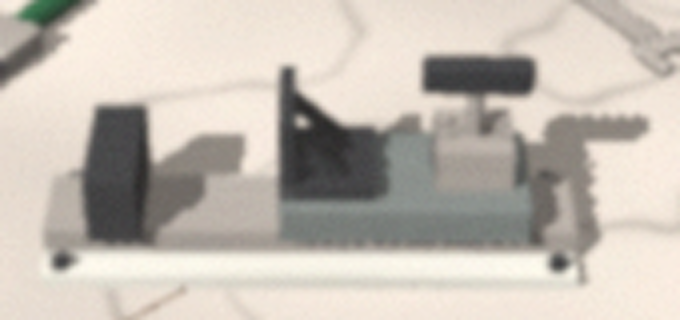

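```bash
cat > h.py <<'E'
import numpy as np,cv2
def ray(f,uv):
    p=np.array([(uv[0]-f['cx'])/f['fx'],-(uv[1]-f['cy'])/f['fy'],-1.]); T=np.array(f['pose'])
    d=T[:3,:3]@p; return T[:3,3],d/np.linalg.norm(d)
def plane(f,uv,z):
    o,d=ray(f,uv); return o+d*(z-o[2])/d[2]
def tri(r1,r2):
    (o1,d1),(o2,d2)=r1,r2
    t=np.linalg.lstsq(np.c_[d1,-d2],o2-o1,rcond=None)[0]
    a=o1+t[0]*d1;b=o2+t[1]*d2; return (a+b)/2,np.linalg.norm(a-b)
def blob(img,roi,th):
    x0,y0,x1,y1=roi; g=cv2.cvtColor(img[y0:y1,x0:x1],cv2.COLOR_BGR2GRAY)
    m=(g<th).astype(np.uint8); n,l,s,c=cv2.connectedComponentsWithStats(m)
    k=1+np.argmax(s[1:,4]); mm=(l==k).astype(np.uint8)
    r=cv2.minAreaRect(cv2.findContours(mm,0,2)[0][0]); 
    return c[k]+[x0,y0],s[k],np.array(r[0])+[x0,y0],cv2.boxPoints(r)+[x0,y0]
E
python3 - <<'E'
from h import *
from workcell import bot
S=bot.grab_frame('scene');D=bot.grab_frame('side')
a=blob(S['frame'],(168,192,190,214),60); b=blob(D['frame'],(315,140,352,156),60)
print(a,b)
p,e=tri(ray(S,a[0]),ray(D,b[0])); print('handle',p,e)
print(plane(S,a[0],.102),plane(D,b[0],.102))
c=lambda x,y:(x/4+145,y/4+185)
d=lambda x,y:(x/4+215,y/4+130)
# bar ends top
e1=plane(D,d(425,76),.102);e2=plane(D,d(534,76),.102);print('bar side',e1,e2,np.linalg.norm(e1-e2),np.arctan2(*(e1-e2)[1::-1]))
e1=plane(S,c(115,57),.102);e2=plane(S,c(155,101),.102);print('bar scene',e1,e2,np.linalg.norm(e1-e2),np.arctan2(*(e2-e1)[1::-1]))
for zz in (.008,.012):
  q1=plane(S,c(57,206),zz);q2=plane(S,c(270,517),zz);q3=plane(S,c(420,452),zz);w1=plane(D,d(558,262),zz);w2=plane(D,d(62,262),zz)
  print('screws',zz,q1,q2,q3,w1,w2,np.arctan2(*(q2-q1)[1::-1]),np.arctan2(*(w2-w1)[1::-1]))
# stop top corners scene: back-left?, front
for n,u in dict(fl=(255,380),fr=(397,347),bl=(227,370),br=(368,316)).items(): print(n,plane(S,c(*u),.062))
E
```

```text
(array([178.34751773, 205.26241135]), array([  4,   4,  14,  18, 141], dtype=int32), array([178.45754623, 205.02358437]), array([[169.79245186, 198.22641468],
       [177.26415062, 194.07547092],
       [187.12264061, 211.820755  ],
       [179.65094185, 215.97169876]])) (array([334.5920398 , 148.48258706]), array([  7,   5,  26,   8, 201], dtype=int32), array([334.5, 148.5]), array([[322., 145.],
       [347., 145.],
       [347., 152.],
       [322., 152.]]))
handle [ 0.53869613 -0.21389817  0.10297885] 0.0007811757244125119
[ 0.53768297 -0.2137138   0.102     ] [ 0.53900418 -0.21601836  0.102     ]
bar side [ 0.5635282  -0.20514599  0.102     ] [ 0.51241739 -0.22363776  0.102     ] 0.05435311748632635 0.3471461044258458
bar scene [ 0.51215349 -0.22205952  0.102     ] [ 0.55858545 -0.20409274  0.102     ] 0.04978686523143588 0.3692047319412483
screws 0.008 [ 0.50229794 -0.26250383  0.008     ] [ 0.74886797 -0.17352772  0.008     ] [ 0.72517022 -0.10508316  0.008     ] [ 0.48478754 -0.19996863  0.008     ] [ 0.72940195 -0.10995632  0.008     ] 0.34631255167749997 0.35259874819934667
screws 0.012 [ 0.50804324 -0.26194269  0.012     ] [ 0.75269978 -0.17365708  0.012     ] [ 0.72918593 -0.10574368  0.012     ] [ 0.4839468  -0.19507558  0.012     ] [ 0.72679109 -0.10571463  0.012     ] 0.3463125516774998 0.3525987481993467
fl [ 0.72326276 -0.17379017  0.062     ]
fr [ 0.71550021 -0.11252836  0.062     ]
bl [ 0.71454384 -0.18466799  0.062     ]
br [ 0.6924649 -0.1215895  0.062    ]
```

Handle measured at (0.538, -0.214, 0.103), against 0.102 given. The rail yaw is about 0.35 and the bar length about 54 mm, so these agree. I move above the handle.

Emit:
{"api": "apply_moves", "payload": {
  "commands": [
    {"travel":[0.015,-0.009,0.0],"twist":[0,0,0]},
    {"travel":[0.045,-0.027,0.0],"twist":[0,0,-1]},
    {"travel":[0.085,-0.05,0.0],"twist":[0,0,-2]},
    {"travel":[0.125,-0.074,0.0],"twist":[0,0,-3]},
    {"travel":[0.165,-0.098,0.0],"twist":[0,0,-4.4]},
    {"travel":[0.205,-0.121,0.005],"twist":[0,0,-4.4]},
    {"travel":[0.245,-0.145,0.01],"twist":[0,0,-4.4]},
    {"travel":[0.285,-0.169,0.01],"twist":[0,0,-4.4]},
    {"travel":[0.315,-0.187,0.01],"twist":[0,0,-4.4]},
    {"travel":[0.33,-0.195,0.01],"twist":[0,0,-4.4]}
  ]
}}

```text
invalid input at $.commands[0]: expected keys travel, twist, claw
```

Run:
```python
from workcell import bot
s=bot.observe()
for k in ('clock','qpos','position','tool_rot','force','grip_width'): print(k,s[k])
```

```text
clock 0.25
qpos [ 1.22778629  0.52169064 -0.03631496  1.59969858  0.02123384  1.02109764
 -0.11279506]
position [ 0.16832581 -0.60176013  0.23103825]
tool_rot [-3.14108762e+00  6.24846878e-05  2.72806330e-01]
force [ 0.21425167  0.85762593 -0.09366664]
grip_width 0.08494740381295392
```

Emit:
{"api": "apply_moves", "payload": {
  "commands": [
    {"travel":[0.015,-0.009,0.0],"twist":[0,0,0],"claw":0.085},
    {"travel":[0.045,-0.027,0.0],"twist":[0,0,-1],"claw":0.085},
    {"travel":[0.085,-0.05,0.0],"twist":[0,0,-2],"claw":0.085},
    {"travel":[0.125,-0.074,0.0],"twist":[0,0,-3],"claw":0.085},
    {"travel":[0.165,-0.098,0.0],"twist":[0,0,-4.4],"claw":0.085},
    {"travel":[0.205,-0.121,0.005],"twist":[0,0,-4.4],"claw":0.085},
    {"travel":[0.245,-0.145,0.01],"twist":[0,0,-4.4],"claw":0.085},
    {"travel":[0.285,-0.169,0.01],"twist":[0,0,-4.4],"claw":0.085},
    {"travel":[0.315,-0.187,0.01],"twist":[0,0,-4.4],"claw":0.085},
    {"travel":[0.33,-0.195,0.01],"twist":[0,0,-4.4],"claw":0.085}
  ]
}}

```text
clock: 1.25
position: [0.436, -0.3214, 0.2214]
tool_rot: [-3.141, -0.001, 0.354]
force: [0.5, 0.1, 0.2]
grip_width: 0.0852
```

Run:
```python
from workcell import bot
import numpy as np
from scipy.spatial.transform import Rotation as R
s=bot.observe()
for k in ('clock','qpos','position','tool_rot','force','grip_width'): print(k,s[k])
M=R.from_euler('xyz',s['tool_rot']).as_matrix()
print(M.T@(np.array([.5385,-.2145,.2])-s['position']))
```

```text
clock 1.25
qpos [ 0.64208067  0.40393627 -0.15306346  1.82630715  0.07412223  0.91668101
 -0.760919  ]
position [ 0.43604325 -0.32139287  0.22138833]
tool_rot [-3.14100485e+00 -1.02483828e-03  3.53849467e-01]
force [0.45414902 0.1290875  0.1822665 ]
grip_width 0.08524543049188474
[ 0.13312673 -0.06475531  0.02156284]
```

Emit:
{"api": "apply_moves", "payload": {
  "commands": [
    {"travel":[0.02,-0.01,0.0],"twist":[0,0,0],"claw":0.06},
    {"travel":[0.055,-0.027,0.0],"twist":[0,0,0],"claw":0.06},
    {"travel":[0.09,-0.044,0.005],"twist":[0,0,0],"claw":0.06},
    {"travel":[0.115,-0.056,0.01],"twist":[0,0,0],"claw":0.06},
    {"travel":[0.133,-0.065,0.015],"twist":[0,0,0],"claw":0.06},
    {"travel":[0.133,-0.065,0.02],"twist":[0,0,0],"claw":0.06},
    {"travel":[0.133,-0.065,0.02],"twist":[0,0,0],"claw":0.06}
  ]
}}

```text
clock: 1.95
position: [0.5359, -0.2178, 0.2006]
tool_rot: [-3.141, 0.001, 0.351]
force: [-0.2, -0.4, 0.3]
grip_width: 0.0598
```

Run:
```python
from workcell import bot
import cv2
s=bot.observe()
for k in ('clock','qpos','position','tool_rot','force','grip_width'): print(k,s[k])
f=bot.grab_frame('wrist'); cv2.imwrite('pics/w1.png',cv2.convertScaleAbs(f['frame'],alpha=1.5))
```

```text
clock 1.95
qpos [ 0.40968598  0.48660635 -0.17556921  1.75026846  0.10318616  0.91497851
 -1.02916133]
position [ 0.53591556 -0.21780373  0.20062209]
tool_rot [-3.14081560e+00  1.04489582e-03  3.50658235e-01]
force [-0.24390714 -0.43266017  0.34482926]
grip_width 0.05984888664528605
```

View pics/w1.png

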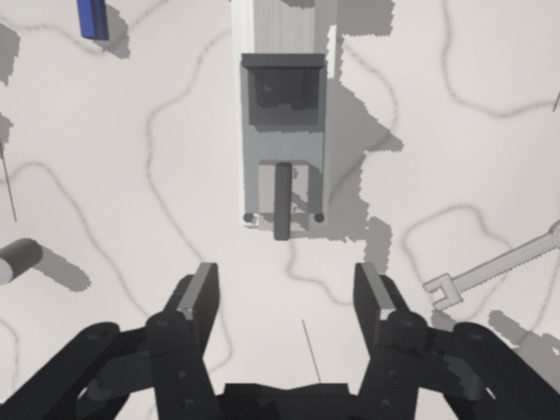

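The wrist view shows the bar from about (284,163) to (282,240), with the angle plate ahead of it. The rail is vertical in the image, so yaw is right. I refine the position by casting onto the bar's height.

Run:
```python
from workcell import bot
from h import *
from scipy.spatial.transform import Rotation as R
s=bot.observe(); f=bot.grab_frame('wrist')
M=np.eye(4);M[:3,:3]=R.from_euler('xyz',s['tool_rot']).as_matrix();M[:3,3]=s['position']
f['pose']=M@np.array(f['tool_from_camera'])
g=cv2.cvtColor(f['frame'],6);print(g[200,270:296])
b=blob(f['frame'],(262,150,305,250),60);print(b)
bx=b[3]
for uv in [b[0]]:print(plane(f,uv,.105),plane(f,uv,.111))
e1=plane(f,(284,163),.111);e2=plane(f,(282.5,239),.111);print(np.linalg.norm(e1-e2),np.arctan2(*(e1-e2)[1::-1]))
print(s['position'],M[:3,:3].T@(np.array([.5387,-.2145,.085])-s['position']))
```

```text
[118 116 106  87  68  64  64  64  63  62  63  64  64  61  62  61  59  56
  54  60  75  83  83  82  82  81]
(array([286.34628975, 189.02473498]), array([ 14,  12,  15,  74, 283], dtype=int32), array([285.35517311, 198.2620697 ]), array([[275.76551247, 162.18621445],
       [288.84137535, 161.0965538 ],
       [294.94483185, 234.33792114],
       [281.86897087, 235.42758179]]))
[ 0.54810558 -0.21258548  0.105     ] [ 0.54964783 -0.21202787  0.111     ]
0.05574244968690451 0.32689349368850373
[ 0.53573042 -0.21857389  0.20108857] [ 0.00427922 -0.0027764   0.11608596]
```

Run:
```python
from workcell import bot
from h import *
from scipy.spatial.transform import Rotation as R
s=bot.observe(); f=bot.grab_frame('wrist')
M=np.eye(4);M[:3,:3]=R.from_euler('xyz',s['tool_rot']).as_matrix();M[:3,3]=s['position']
f['pose']=M@np.array(f['tool_from_camera'])
b=blob(f['frame'],(266,150,300,250),67);print(b)
for z in (.102,.108,.111):
  p=plane(f,b[2],z);print(p,M[:3,:3].T@(p-s['position']))
  p=plane(f,b[0],z);print(p,M[:3,:3].T@(p-s['position']))
```

```text
(array([281.4471243 , 196.39424861]), array([   7,   11,   17,   77, 1078], dtype=int32), array([281.16827106, 198.93257904]), array([[272.43399429, 236.77223969],
       [274.24475956, 160.72011471],
       [289.90254784, 161.0929184 ],
       [288.09178162, 237.14504242]]))
[ 0.53904077 -0.21232694  0.102     ] [ 0.00541377 -0.00512735  0.09937613]
[ 0.54091847 -0.21187046  0.102     ] [ 0.00733442 -0.00491457  0.09937527]
[ 0.5407855  -0.21179396  0.108     ] [ 0.00723289 -0.00503167  0.09337531]
[ 0.54261674 -0.21134877  0.108     ] [ 0.00910601 -0.00482416  0.09337447]
[ 0.54165787 -0.21152747  0.111     ] [ 0.00814244 -0.00498383  0.0903749 ]
[ 0.54346588 -0.21108793  0.111     ] [ 0.0099918  -0.00477895  0.09037407]
```

Wrist and fixed cameras agree within about 2 mm, so I use the mean and descend.

Emit:
{"api": "apply_moves", "payload": {
  "commands": [
    {"travel":[0.003,-0.002,0.01],"twist":[0,0,0],"claw":0.05},
    {"travel":[0.005,-0.004,0.03],"twist":[0,0,0],"claw":0.05},
    {"travel":[0.005,-0.004,0.055],"twist":[0,0,0],"claw":0.05},
    {"travel":[0.005,-0.004,0.08],"twist":[0,0,0],"claw":0.05},
    {"travel":[0.005,-0.004,0.1],"twist":[0,0,0],"claw":0.05},
    {"travel":[0.005,-0.004,0.112],"twist":[0,0,0],"claw":0.05},
    {"travel":[0.005,-0.004,0.115],"twist":[0,0,0],"claw":0.05},
    {"travel":[0.005,-0.004,0.115],"twist":[0,0,0],"claw":0.05}
  ],
  "force": 60
}}

```text
clock: 2.9
position: [0.5397, -0.2132, 0.0863]
tool_rot: [-3.141, 0.0, 0.349]
force: [-0.9, -0.1, -0.7]
grip_width: 0.0501
```

Run:
```python
from workcell import bot
import cv2
s=bot.observe()
for k in ('clock','position','tool_rot','force','grip_width'): print(k,s[k])
for n in ('wrist','side'):
  f=bot.grab_frame(n)['frame']; cv2.imwrite(f'pics/{n}2.png',cv2.convertScaleAbs(f,alpha=1.5))
```

```text
clock 2.9
position [ 0.53968877 -0.21316274  0.08632757]
tool_rot [-3.14147406e+00  4.91605940e-05  3.49354235e-01]
force [-0.86898341 -0.08915049 -0.69886266]
grip_width 0.05011144321998029
```

View pics/wrist2.png

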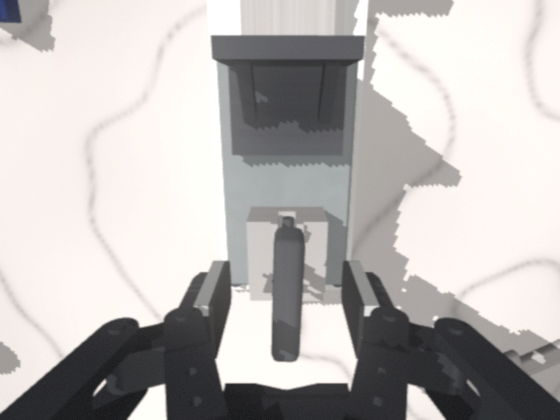

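View pics/side2.png

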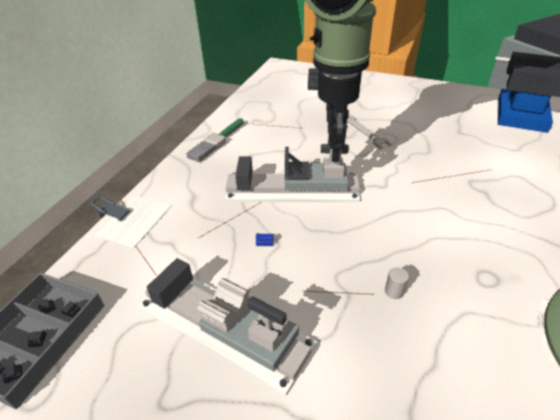

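The bar (x about 288) is centred between the pads (inner edges about 230 and 344). I close.

Emit:
{"api": "apply_moves", "payload": {
  "commands": [
    {"travel":[0,0,0],"twist":[0,0,0],"claw":0.03},
    {"travel":[0,0,0],"twist":[0,0,0],"claw":0.015},
    {"travel":[0,0,0],"twist":[0,0,0],"claw":0.005},
    {"travel":[0,0,0],"twist":[0,0,0],"claw":0.005},
    {"travel":[0,0,0],"twist":[0,0,0],"claw":0.005},
    {"travel":[0,0,0],"twist":[0,0,0],"claw":0.005}
  ],
  "force": 60
}}

```text
clock: 3.6
position: [0.5401, -0.2133, 0.0869]
tool_rot: [3.141, -0.001, 0.349]
force: [0.0, 0.1, 6.3]
grip_width: 0.0107
```

Emit:
{"api": "apply_moves", "payload": {
  "commands": [
    {"travel":[0,0,-0.003],"twist":[0,0,0],"claw":0.005},
    {"travel":[0,0,-0.006],"twist":[0,0,0],"claw":0.005},
    {"travel":[0,0,-0.01],"twist":[0,0,0],"claw":0.005},
    {"travel":[0,0,-0.014],"twist":[0,0,0],"claw":0.005},
    {"travel":[0,0,-0.017],"twist":[0,0,0],"claw":0.005},
    {"travel":[0,0,-0.0195],"twist":[0,0,0],"claw":0.005},
    {"travel":[0,0,-0.0195],"twist":[0,0,0],"claw":0.005},
    {"travel":[0,0,-0.0195],"twist":[0,0,0],"claw":0.005}
  ],
  "force": 80
}}

```text
clock: 4.4
position: [0.5396, -0.2131, 0.1057]
tool_rot: [-3.142, 0.0, 0.35]
force: [2.7, -2.8, -13.1]
grip_width: 0.0102
```

Run:
```python
from workcell import bot
import cv2
s=bot.observe()
for k in ('clock','position','tool_rot','force','moment','grip_width'): print(k,s[k])
for n in ('side',):
  f=bot.grab_frame(n)['frame'][110:210,215:385]; cv2.imwrite(f'pics/{n}3.png',cv2.resize(cv2.convertScaleAbs(f,alpha=1.5),None,fx=4,fy=4))
```

```text
clock 4.4
position [ 0.53960423 -0.2131367   0.10569308]
tool_rot [-3.14157539e+00  1.10167360e-04  3.49546044e-01]
force [  2.67568748  -2.796841   -13.05182412]
moment [-0.6001404  -0.9780372   0.02139195]
grip_width 0.010249167869445143
```

View pics/side3.png

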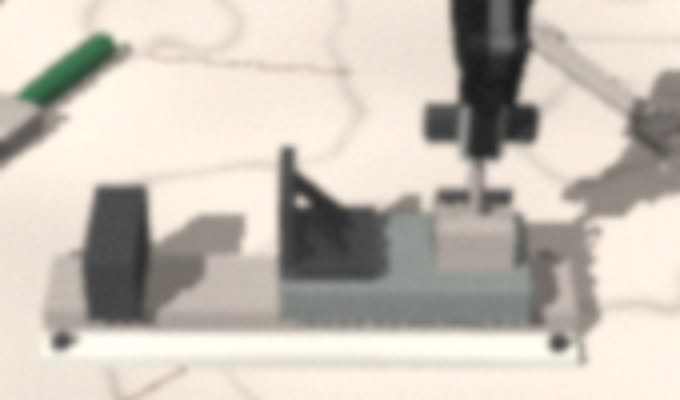

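Lift reads about 0.019 and the force is -13 N, near the 12 N spring force. The cross pin is visible above the boss. Now I turn.

Emit:
{"api": "apply_moves", "payload": {
  "commands": [
    {"travel":[0,0,0],"twist":[0,0,-3],"claw":0.005},
    {"travel":[0,0,0],"twist":[0,0,-7],"claw":0.005},
    {"travel":[0,0,0],"twist":[0,0,-12],"claw":0.005},
    {"travel":[0,0,0],"twist":[0,0,-17],"claw":0.005},
    {"travel":[0,0,0],"twist":[0,0,-22],"claw":0.005},
    {"travel":[0,0,0],"twist":[0,0,-27],"claw":0.005},
    {"travel":[0,0,0],"twist":[0,0,-31],"claw":0.005},
    {"travel":[0,0,0],"twist":[0,0,-33],"claw":0.005},
    {"travel":[0,0,0],"twist":[0,0,-33],"claw":0.005}
  ]
}}

```text
clock: 5.35
position: [0.5395, -0.213, 0.1056]
tool_rot: [-3.141, -0.0, 0.925]
force: [2.7, -0.2, -13.9]
grip_width: 0.0106
```

Run:
```python
from workcell import bot
s=bot.observe()
for k in ('clock','qpos','position','tool_rot','force','moment','grip_width'): print(k,s[k])
```

```text
clock 5.35
qpos [ 0.49438963  0.62643906 -0.3128269   1.81173489  0.2687625   0.7455937
 -0.60701319]
position [ 0.53947286 -0.21299863  0.10558208]
tool_rot [-3.14098689e+00 -4.74377494e-05  9.25417457e-01]
force [  2.67970471  -0.17061153 -13.89577303]
moment [-0.19729366 -0.77907622  0.02456248]
grip_width 0.010552854351275884
```

Turning freely, with almost no moment. I continue to 90°.

Emit:
{"api": "apply_moves", "payload": {
  "commands": [
    {"travel":[0,0,0],"twist":[0,0,-4],"claw":0.005},
    {"travel":[0,0,0],"twist":[0,0,-10],"claw":0.005},
    {"travel":[0,0,0],"twist":[0,0,-17],"claw":0.005},
    {"travel":[0,0,0],"twist":[0,0,-24],"claw":0.005},
    {"travel":[0,0,0],"twist":[0,0,-31],"claw":0.005},
    {"travel":[0,0,0],"twist":[0,0,-38],"claw":0.005},
    {"travel":[0,0,0],"twist":[0,0,-45],"claw":0.005},
    {"travel":[0,0,0],"twist":[0,0,-51],"claw":0.005},
    {"travel":[0,0,0],"twist":[0,0,-57],"claw":0.005},
    {"travel":[0,0,0],"twist":[0,0,-57],"claw":0.005}
  ]
}}

```text
clock: 6.35
position: [0.5391, -0.2131, 0.1054]
tool_rot: [-3.141, -0.001, 1.921]
force: [0.5, -0.7, -13.0]
grip_width: 0.0106
```

Run:
```python
from workcell import bot
import cv2
s=bot.observe()
for k in ('clock','qpos','position','tool_rot','force','moment','grip_width'): print(k,s[k])
f=bot.grab_frame('side')['frame'][110:210,215:385]; cv2.imwrite(f'pics/side4.png',cv2.resize(cv2.convertScaleAbs(f,alpha=1.5),None,fx=4,fy=4))
```

```text
clock 6.35
qpos [ 0.66830857  0.66916968 -0.5674531   1.80248006  0.47736644  0.8114404
  0.21191341]
position [ 0.53911569 -0.21311509  0.10544305]
tool_rot [-3.14067192e+00 -8.16575527e-04  1.92052692e+00]
force [  0.49033036  -0.67158276 -12.95083154]
moment [ 0.03000673 -0.24761166 -0.01538756]
grip_width 0.010606707442937008
```

View pics/side4.png

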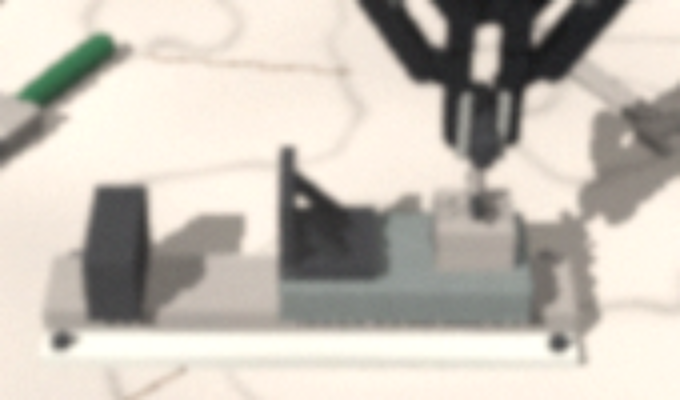

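The handle is turned 90°. I lower it 6 mm into the rest notch.

Emit:
{"api": "apply_moves", "payload": {
  "commands": [
    {"travel":[0,0,0.002],"twist":[0,0,0],"claw":0.005},
    {"travel":[0,0,0.004],"twist":[0,0,0],"claw":0.005},
    {"travel":[0,0,0.006],"twist":[0,0,0],"claw":0.005},
    {"travel":[0,0,0.006],"twist":[0,0,0],"claw":0.005},
    {"travel":[0,0,0.006],"twist":[0,0,0],"claw":0.005}
  ]
}}

```text
clock: 6.9
position: [0.5395, -0.2131, 0.0997]
tool_rot: [-3.141, -0.0, 1.92]
force: [-0.9, 0.2, -11.8]
grip_width: 0.0105
```

Emit:
{"api": "apply_moves", "payload": {
  "commands": [
    {"travel":[0,0,0.001],"twist":[0,0,0],"claw":0.005},
    {"travel":[0,0,0.001],"twist":[0,0,0],"claw":0.005}
  ]
}}

```text
clock: 7.1
position: [0.5395, -0.2131, 0.0987]
tool_rot: [-3.141, -0.0, 1.92]
force: [-2.3, 0.2, -10.9]
grip_width: 0.0106
```

Emit:
{"api": "apply_moves", "payload": {
  "commands": [
    {"travel":[0,0,0.001],"twist":[0,0,0],"claw":0.005},
    {"travel":[0,0,0.001],"twist":[0,0,0],"claw":0.005}
  ]
}}

```text
clock: 7.3
position: [0.5401, -0.213, 0.0984]
tool_rot: [3.141, 0.001, 1.92]
force: [-2.4, 1.9, 0.8]
grip_width: 0.0105
```

Emit:
{"api": "apply_moves", "payload": {
  "commands": [
    {"travel":[0,0,0.001],"twist":[0,0,0],"claw":0.005},
    {"travel":[0,0,0.001],"twist":[0,0,0],"claw":0.005}
  ]
}}

```text
clock: 7.5
position: [0.5409, -0.2127, 0.0982]
tool_rot: [3.139, 0.001, 1.921]
force: [-4.3, 4.2, 14.8]
grip_width: 0.0107
```

It is now seated: the force flipped to +15 N at z about 0.0984. I relieve the press and slide along tool +y, which is rail +x.

Emit:
{"api": "apply_moves", "payload": {
  "commands": [
    {"travel":[0,0,-0.0015],"twist":[0,0,0],"claw":0.005},
    {"travel":[0,0.002,-0.0015],"twist":[0,0,0],"claw":0.005},
    {"travel":[0,0.008,-0.0015],"twist":[0,0,0],"claw":0.005},
    {"travel":[0,0.016,-0.0015],"twist":[0,0,0],"claw":0.005},
    {"travel":[0,0.024,-0.0015],"twist":[0,0,0],"claw":0.005},
    {"travel":[0,0.032,-0.0015],"twist":[0,0,0],"claw":0.005},
    {"travel":[0,0.038,-0.0015],"twist":[0,0,0],"claw":0.005},
    {"travel":[0,0.042,-0.0015],"twist":[0,0,0],"claw":0.005},
    {"travel":[0,0.042,-0.0015],"twist":[0,0,0],"claw":0.005}
  ]
}}

```text
clock: 8.4
position: [0.5801, -0.1985, 0.0984]
tool_rot: [3.14, 0.0, 1.921]
force: [3.3, 1.0, -2.0]
grip_width: 0.0107
```

Emit:
{"api": "apply_moves", "payload": {
  "commands": [
    {"travel":[0,0.005,0],"twist":[0,0,0],"claw":0.005},
    {"travel":[0,0.011,0],"twist":[0,0,0],"claw":0.005},
    {"travel":[0,0.017,0],"twist":[0,0,0],"claw":0.005},
    {"travel":[0,0.021,0],"twist":[0,0,0],"claw":0.005},
    {"travel":[0,0.024,0],"twist":[0,0,0],"claw":0.005},
    {"travel":[0,0.024,0],"twist":[0,0,0],"claw":0.005}
  ]
}}

```text
clock: 9.0
position: [0.6024, -0.1903, 0.0984]
tool_rot: [3.14, 0.0, 1.921]
force: [1.7, -0.3, 0.8]
grip_width: 0.0108
```

Emit:
{"api": "apply_moves", "payload": {
  "commands": [
    {"travel":[0,0.001,0],"twist":[0,0,0],"claw":0.005},
    {"travel":[0,0.002,0],"twist":[0,0,0],"claw":0.005},
    {"travel":[0,0.002,0],"twist":[0,0,0],"claw":0.005}
  ]
}}

```text
clock: 9.3
position: [0.6036, -0.1899, 0.0984]
tool_rot: [-3.142, 0.0, 1.92]
force: [-2.5, -0.7, 3.4]
grip_width: 0.0101
```

Emit:
{"api": "apply_moves", "payload": {
  "commands": [
    {"travel":[0,0.001,0],"twist":[0,0,0],"claw":0.005},
    {"travel":[0,0.001,0],"twist":[0,0,0],"claw":0.005}
  ]
}}

```text
clock: 9.5
position: [0.6046, -0.1895, 0.0983]
tool_rot: [3.142, 0.0, 1.92]
force: [-2.4, -1.3, 4.2]
grip_width: 0.0105
```

Emit:
{"api": "apply_moves", "payload": {
  "commands": [
    {"travel":[0,0.001,0],"twist":[0,0,0],"claw":0.005},
    {"travel":[0,0.001,0],"twist":[0,0,0],"claw":0.005}
  ]
}}

```text
clock: 9.7
position: [0.6054, -0.1893, 0.0983]
tool_rot: [-3.141, 0.0, 1.92]
force: [-4.0, -1.5, 6.1]
grip_width: 0.0103
```

Emit:
{"api": "apply_moves", "payload": {
  "commands": [
    {"travel":[0,0.001,0],"twist":[0,0,0],"claw":0.005},
    {"travel":[0,0.001,0],"twist":[0,0,0],"claw":0.005}
  ]
}}

```text
clock: 9.9
position: [0.6055, -0.1892, 0.0983]
tool_rot: [-3.14, -0.0, 1.92]
force: [-11.0, -2.7, 9.3]
grip_width: 0.0104
```

It has contacted the stop: force is up to 11 N, the position stalled, and travel is 70.2 mm. I check, then release and rise.

Emit:
{"api": "apply_moves", "payload": {
  "commands": [
    {"travel":[0,0,0],"twist":[0,0,0],"claw":0.016},
    {"travel":[0,0,0],"twist":[0,0,0],"claw":0.024},
    {"travel":[0,0,0],"twist":[0,0,0],"claw":0.034},
    {"travel":[0,0,0],"twist":[0,0,0],"claw":0.034}
  ]
}}

```text
clock: 10.3
position: [0.6065, -0.1886, 0.0982]
tool_rot: [3.141, -0.0, 1.92]
force: [0.6, -0.4, 0.1]
grip_width: 0.0341
```

Run:
```python
from workcell import bot
import cv2
s=bot.observe()
for k in ('clock','position','force','moment','grip_width'): print(k,s[k])
f=bot.grab_frame('wrist')['frame']; cv2.imwrite(f'pics/w5.png',cv2.convertScaleAbs(f,alpha=1.5))
```

```text
clock 10.3
position [ 0.60651594 -0.18864181  0.0982438 ]
force [ 0.62733044 -0.43812303  0.12280366]
moment [-0.01686086  0.00880708 -0.03730844]
grip_width 0.034070077941242206
```

View pics/w5.png

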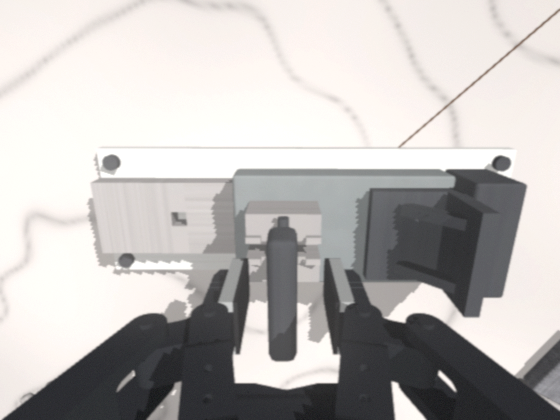

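The bar is free and straight between the pads, at about (283,295). The rail's pin hole is uncovered at (178,218), and the angle plate meets the stop on the right. I rise straight up.

Emit:
{"api": "apply_moves", "payload": {
  "commands": [
    {"travel":[0,-0.001,-0.01],"twist":[0,0,0],"claw":0.034},
    {"travel":[0,-0.001,-0.03],"twist":[0,0,0],"claw":0.034},
    {"travel":[0,-0.001,-0.06],"twist":[0,0,0],"claw":0.034},
    {"travel":[0,-0.001,-0.1],"twist":[0,0,0],"claw":0.034},
    {"travel":[-0.02,-0.001,-0.13],"twist":[0,0,0],"claw":0.034},
    {"travel":[-0.05,-0.001,-0.15],"twist":[0,0,0],"claw":0.034},
    {"travel":[-0.09,-0.001,-0.15],"twist":[0,0,0],"claw":0.034},
    {"travel":[-0.12,-0.001,-0.15],"twist":[0,0,0],"claw":0.034},
    {"travel":[-0.14,-0.001,-0.15],"twist":[0,0,0],"claw":0.034},
    {"travel":[-0.14,-0.001,-0.15],"twist":[0,0,0],"claw":0.034}
  ]
}}

```text
clock: 11.35
position: [0.6532, -0.3236, 0.2482]
tool_rot: [-3.141, 0.0, 1.917]
force: [0.1, 0.1, -0.2]
grip_width: 0.0339
```

Run:
```python
from workcell import bot
from h import *
s=bot.observe()
for k in ('clock','position','force','grip_width'): print(k,s[k])
S=bot.grab_frame('scene');D=bot.grab_frame('side')
f=S['frame'][165:325,145:415];g=D['frame'][110:390,130:385]
cv2.imwrite('pics/s6.png',cv2.resize(cv2.convertScaleAbs(f,alpha=1.5),None,fx=2.9,fy=2.9,interpolation=2))
cv2.imwrite('pics/d6.png',cv2.resize(cv2.convertScaleAbs(g,alpha=1.5),None,fx=2.1,fy=2.1,interpolation=2))
```

```text
clock 11.35
position [ 0.65318845 -0.32355582  0.24823617]
force [ 0.10995239  0.13377476 -0.1607314 ]
grip_width 0.033866136712258854
```

View pics/s6.png

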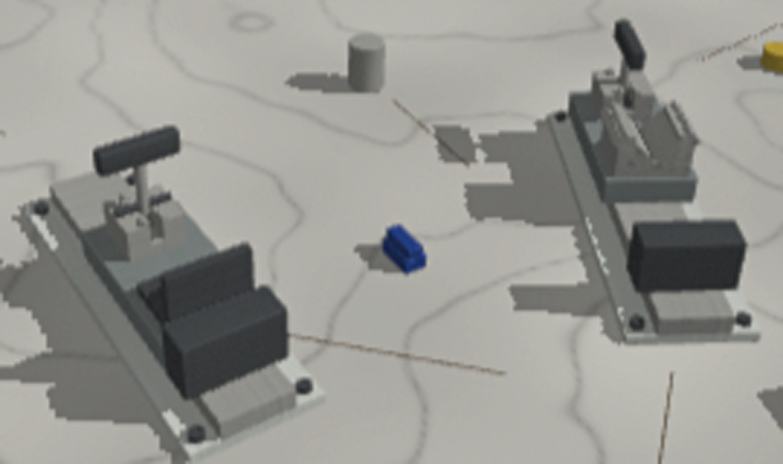

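View pics/d6.png

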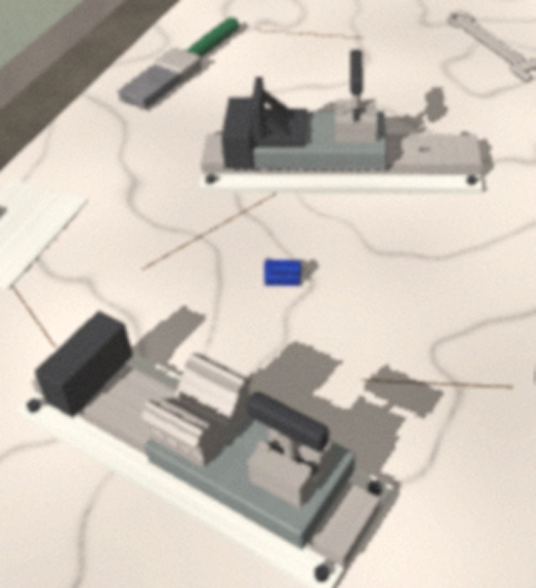

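Both views show the angle handle crosswise and raised, its slide against the stop, and the V-block unit unchanged. One numeric check follows, then hand-in.

Run:
```python
from workcell import bot
from h import *
S=bot.grab_frame('scene');D=bot.grab_frame('side')
a=blob(S['frame'],(174,206,210,227),60); b=blob(D['frame'],(292,130,308,156),60)
print(a[:2],b[:2])
p,e=tri(ray(S,a[0]),ray(D,b[0])); print('handle',p,e)
h0=np.array([.5387,-.2140]); d=(p[:2]-h0);print('travel',d@[np.cos(.35),np.sin(.35)],d@[-np.sin(.35),np.cos(.35)])
print(bot.job_done())
```

```text
(array([191.55052265, 217.14285714]), array([  3,   3,  30,  18, 287], dtype=int32)) (array([299.5       , 144.25641026]), array([ 6,  5,  4, 20, 78], dtype=int32))
handle [ 0.60442507 -0.19054847  0.11329901] 0.0006861140194244146
travel 0.06978181119601262 -0.0005072581720845654
the job is handed in; nothing more can be done
None
```

I lifted the angle plate unit's T handle about 19 mm, turned it 90° counter-clockwise and let it down into the rest notch. I then ran that slide 70 mm until the angle plate met the stop, released the handle and backed away. The job was handed in at about 11.5 s.

- **Pin parked:** on the way down, the spring pull flipped to a firm push as the pin seated. After I let go, I measured the handle centre at 113 mm, against 115 expected. That is within the roughly 2 mm calibration and well above the locked 102 mm. The bar stands crosswise to the rail.
- **Slide at the stop:** the handle's measured travel is 69.8 mm. The slide stalled against the stop at about 11 N, and both views show the plate at the stop.
- **V-block slide:** untouched; it looks unchanged and locked in both fixed camera views.
- **Forces:** the tool force readings at the end of each move stayed at or below about 16 N.

No check failed.

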